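# Dock and lock a lab chip

### The arm

A 6-joint arm with a two-finger parallel gripper is mounted at the origin on a cart in front of the work surface, level with it; the furniture and walls round the work are solid. World frame = base frame: x ahead of the robot, y to its left, z up, the work surface at z = 0. Lengths are in m, angles in degrees, forces in N, time in s.
With the tool pointing down it reaches from about 0.3 to 0.85 m from the base axis. Payload 4.2 kg.
Tool frame: the origin (TCP) lies midway between the tips of the shut fingers; the grasp point (between the pads) lies 19 mm behind it (arm.tcp_to_grasp is the distance from the TCP to the grasp point, in m); x points along the fingers, z is the direction in which the jaws open and shut, and the axes are right-handed (so a half turn about x gives the same grasp; the last joint's range is limited). The gripper opens to 91 mm and grips with 3 to 60 N. Pads are 32 mm wide; open, the fingers measure 118 mm over their backs; the gripper's body (76 mm by 178 mm) begins 60 mm behind the grasp point.
Start: joints at [72.25, 18.312, 89.639, -0, 72.044, -1.146], TCP at [0.164, 0.551, 0.214] pointing down, gripper open.
Joint ranges: [-177.97, 177.97], [-48.28, 115.42], [12.27, 149.76], [-77.06, 257.06], [2.81, 150.46], [-146.56, 146.56]. Speed limits (degrees/s): [147.25, 147.25, 180, 180, 180, 180].

### API

Orientations are given as [roll, pitch, yaw] about the fixed x, y, z axes, in that order (R = Rz(yaw) Ry(pitch) Rx(roll)).
In Python, from cell import arm, imaging gives the robot as it stands. The module is installed in compiled form; this text tells all that it offers.
- The arm moves only by the tool servo_tool, never from a script. Its argument "series" is a list of rows, each a list of 7 numbers: the shift along the tool's x, y, z as a fraction of full scale, then the turn, a rotation vector about the tool's x, y, z as a fraction of full scale, then the closure, from -1 (fully open) to 1 (shut). A call has 1 to 5 rows; each row shifts and turns the commanded pose from where the row before left it, along the tool's axes as they then stand; what a row does not reach is not made up. Full scale, the value 1, is 4 cm for a shift and 6 degrees for a turn. A row lasts 1/12 s, in which the tool goes at most 41.7 mm and 7.16 degrees, less where a joint would pass 70% of its speed; a pose out of reach is approached as far as the arm can. A call with a number of a shift or a turn outside -1 to 1 is refused whole. A call with a gripper value outside its range is refused whole. The fingers move at their own pace and stop on an object; "force" is the grip in N (left out, the last holds). Time passes only in rows, so rows that do not move let the fingers close. It gives the time, the measured TCP pose, the force and the opening at its end, in the units of the state.
- arm.state(): the state, without advancing time (a new reading comes with each control period).
- imaging.capture(name): name is "scene" or "top" or "wrist"; returns a dict with "image" (420x560x3 uint8, blue, green, red), "fx", "fy", "cx", "cy" (pixels), "k1" (the pictures are not rectified: a ray, as slopes to the right and down, at radius r is drawn at 1 + k1 r^2 times it, then the intrinsics apply), "world_from_camera" (4x4, takes a point from camera to world coordinates); the wrist camera has in their place "hand_eye" (4x4, takes a point from camera to tool coordinates, whose origin is the TCP and whose axes are the tool frame's). Camera axes: x right, y down, z forward; pixel columns grow to the right and rows downward; lengths in m; the calibration is good to about 2 mm. A picture is of the moment at which its call begins: read the wrist's pose just before it. There is no depth.
- arm.sign_off(): hands the job in, once; it reports no verdict.
The state is a dict: "clock": time; "joint_pos": joint angles; "qvel": joint speeds; "effort": joint torques, N m; "tool_pos": TCP position; "tcp_rot": TCP orientation; "contact_force": force on the tool from outside, world axes, zero at the start; "ft_torque": the same for the moment, N m; "opening": finger opening in m.
Only numpy, scipy, OpenCV 4.12 (cv2) and the standard library are available. Lean on these libraries where they do the work, as an engineer would, in place of code of your own. Each camera call takes 0.05 s, during which the arm holds its last target.

### The job

Load the chip into its dock: push the white chip cartridge across the deck until its long side lies flat against the rail, then slide it along the rail, under the contact head, until it is fully home in the corner pocket. Then push the lock bar by its post all the way across behind the chip, and leave it so. Do it all with the fingertips: the chip stays flat on the deck and is never picked up, and the things lying round the dock stay where they are.

Things in the scene. Friction and masses are not known exactly. Their poses are not given: they have to be found in the camera images.
- dock: chip dock, a fixed dark metal plate 156 (x) x 250 (y) x 12 mm; origin at the centre of its underside; its x axis runs across it towards the rail, y along the rail towards the pocket. The flat deck is 12 mm above the origin. The yaw varies. All dock x, y below are in this frame.
- rail_mid (a point): fixed point half-way along the foot of the rail's face, at deck height (dock x = +55, y = 0, z = +12 mm); the straight rail runs along dock y on the far side of the deck, 14 mm thick, 12 mm high above the deck
- pocket_home (a point): fixed point: where the chip's centre lies when fully home, against rail and end stop (dock x = +38, y = +68, z = +17 mm). The pocket is the corner at the +y end of the rail, 36 mm wide; end stop at y = +100; near wall opposite the rail, face at x = +19, 12 mm thick and high, straight from y = +66 with a sloping lead-in from about y = +57 mm
- head_top (a point): centre of the top of the contact head, a fixed grey block roofing the end of the pocket over dock x = +7 to +69, y = +78 to +113 mm; underside 12 mm and top 30 mm above the deck, so the chip passes under it
- chip_center (a point): centre (half-way up) of the loose white plastic chip cartridge, 34 (its x) x 64 (its y) x 10 mm high, about 40 g, flat on the deck. Its axes match the dock's when home; it starts turned by up to 20 degrees. Its +y end (brass contact strips) enters the pocket first; the corner at its -x, -y is cut off at 45 degrees, 12 mm along each side
- lock_bar (a joint): position of the bright steel lock bar (11 mm wide, 8 high, 70 long), sliding along dock +x on the deck at dock y = +28.5 mm: about 0 drawn back (tip at dock x = -18 mm), 0.060 m at its stop, fully across (tip at x = +42, 2 mm behind a chip that is home; a chip only part-way in blocks it). Stays where it is left; 2 N moves it
- lock_post (a point): centre of the top of the round post on the lock bar, 12 mm in diameter, its top 30 mm above the deck; push it along dock +x. The bar runs between two guide cheeks 11 mm high above the deck, over dock x = -74 to -18, y = +16 to +41 mm
- vial: small glass vial 12 mm across, 41 mm high, standing upright on the bench behind the rail; origin at the centre of its underside; not to be disturbed
- tape_roll: roll of label tape 77 mm across, 19 mm high, lying on the bench behind the rail; origin at the centre of its underside; not to be disturbed
- marker: marker pen 128 mm (y) x 16 x 14 mm lying on the bench in front of the dock; origin at the centre of its underside; not to be disturbed
- petri_dish: petri dish 90 mm across, 12 mm high, on the bench at the pocket end of the dock; origin at the centre of its underside; not to be disturbed

How it is judged (in metres and radians):
On the way, in this order (a step that is already met when the one before it is completed fails the run):
1. the chip lies flat against the rail, not yet deep in the pocket, the lock bar still drawn back (x of chip_center in the frame of dock above 0.035 m and angle between the y axis of chip_center and the y axis of dock, either way round below 0.12 rad and y of chip_center in the frame of dock below 0.048 m and value of joint lock_bar below 0.02 m), for 0.1 s.
2. the chip is fully home in the corner pocket, the lock bar still drawn back (x of chip_center in the frame of dock above 0.035 m and y of chip_center in the frame of dock above 0.065 m and angle between the y axis of chip_center and the y axis of dock, either way round below 0.08 rad and value of joint lock_bar below 0.02 m), for 0.1 s.
At the end, for the whole second after the job is handed in: the chip lies flat in the corner pocket, within 3 mm of rail and end stop and square to the rail within 0.08 rad, and the lock bar is across behind it, within 5 mm of its stop (x of chip_center in the frame of dock above 0.035 m and y of chip_center in the frame of dock above 0.065 m and angle between the y axis of chip_center and the y axis of dock, either way round below 0.08 rad and angle between chip_center's own z axis and vertical below 0.06 rad and value of joint lock_bar above 0.055 m and distance between chip_center and pocket_home below 0.005 m); the robot touches nothing.
It fails at once if the chip is lifted off the deck, carried or tipped up (z of chip_center in the frame of dock above 0.024 m or angle between chip_center's own z axis and vertical above 0.3 rad).
It fails at once if one of the things round the dock is moved by more than 15 mm or tipped over (distance of any of vial, tape_roll, marker, petri_dish from where it was at the start of the episode above 0.015 m or angle between vial's own z axis and vertical above 0.5 rad).
It also fails if it takes over 45 s, if anything falls off the work surface, if the arm or the gripper's body presses on something with over 40 N, if the wrist force passes 120 N, or if a joint passes its speed limit or range.

## Working session

There is one attempt and no reset: what is moved stays moved. The work goes in short steps, Python scripts to look and compute and a tool call to move; the robot and the scene stay as the last step left them, time stands still between calls to the robot, and variables do not carry over. Pictures are saved under pics/ and viewed, and the job is handed in when it is done.

Besides the shell and the picture viewer there is one more tool, called after "Request:" as name(argument=value, ...) on one line, values as JSON. servo_tool: Moves the arm, as the interface text tells. Shift numbers are shares of 4 cm and turn numbers shares of 6 degrees, none past 1 either way. Its arguments: {"type":"object","properties":{"series":{"type":"array"},"force":{"type":"number"}},"required":["series"]}

```bash
mkdir -p pics; python3 - <<'E'
from cell import arm, imaging
import cv2,numpy as np
print(arm.state())
for n in ["scene","top","wrist"]:
    d=imaging.capture(n); cv2.imwrite(f"pics/{n}0.png",d["image"])
    print(n,{k:(np.round(v,4).tolist() if k!="image" else 0) for k,v in d.items()})
E
```

```text
{'clock': 0.0, 'joint_pos': array([ 7.22504259e+01,  1.83516732e+01,  8.97061960e+01, -2.37226346e-03,
        7.20426623e+01, -1.14535366e+00]), 'qvel': array([-0.04708219,  0.0800447 , -0.09327409,  0.06868185, -0.00940857,
        0.02985202]), 'effort': array([-6.52060280e-04, -4.12449861e+01, -2.31970435e+01,  7.25210784e-02,
        4.55552316e-02, -1.31015217e-04]), 'tool_pos': array([0.16416611, 0.55054711, 0.21312137]), 'tcp_rot': array([-179.86014293,   89.89944321, -106.46363003]), 'contact_force': array([0.75059169, 0.1137666 , 0.11260169]), 'ft_torque': array([ 0.00729207, -0.02559758, -0.01332472]), 'opening': 0.0911454781698913}
scene {'image': 0, 'fx': 501.673, 'fy': 501.673, 'cx': 285.4435, 'cy': 211.1297, 'k1': 0.0201, 'world_from_camera': [[0.6851, -0.5525, 0.4747, 0.1022], [-0.7283, -0.5332, 0.4305, -0.0094], [0.0152, -0.6407, -0.7677, 0.7158], [0.0, 0.0, 0.0, 1.0]]}
top {'image': 0, 'fx': 423.5994, 'fy': 423.5994, 'cx': 277.6956, 'cy': 208.081, 'k1': -0.034, 'world_from_camera': [[-0.0134, -0.9919, 0.1264, 0.3947], [-0.9999, 0.0139, 0.0034, 0.3665], [-0.0052, -0.1264, -0.992, 0.9015], [0.0, 0.0, 0.0, 1.0]]}
wrist {'image': 0, 'fx': 316.0685, 'fy': 316.0685, 'cx': 277.9822, 'cy': 207.7695, 'k1': -0.0415, 'hand_eye': [[0.0004, -0.2392, 0.971, -0.171], [0.0003, -0.971, -0.2392, 0.0685], [1.0, 0.0004, -0.0003, -0.0003], [0.0, 0.0, 0.0, 1.0]]}
```

View pics/scene0.png

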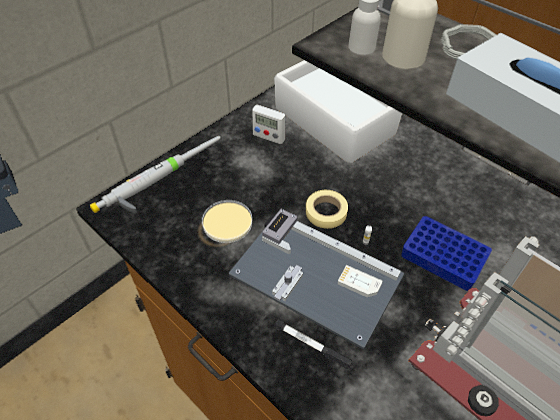

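View pics/top0.png

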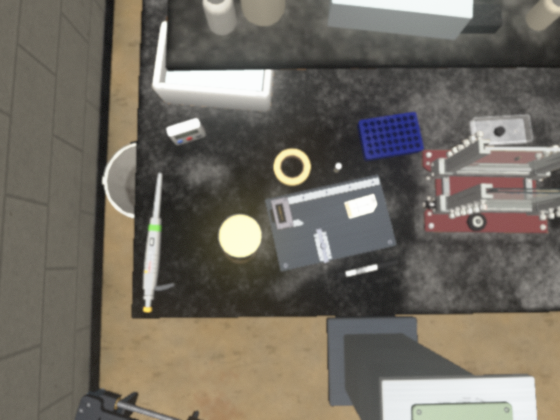

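View pics/wrist0.png

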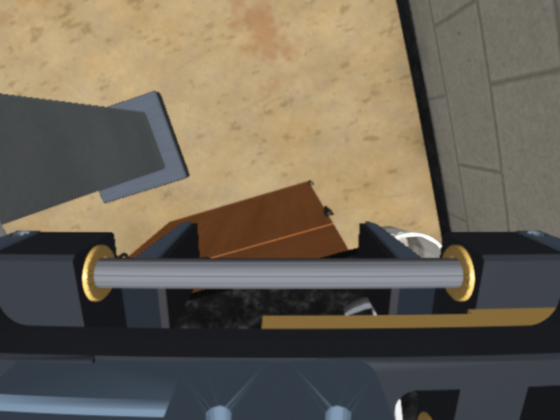

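```bash
python3 - <<'E'
import cv2
a=cv2.imread("pics/top0.png")[140:290,225:425]
cv2.imwrite("pics/topc.png",cv2.resize(a,None,fx=4,fy=4,interpolation=cv2.INTER_CUBIC))
a=cv2.imread("pics/scene0.png")[195:355,220:420]
cv2.imwrite("pics/scenec.png",cv2.resize(a,None,fx=4,fy=3.75,interpolation=cv2.INTER_CUBIC))
E
```

```text
(no output)
```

View pics/topc.png

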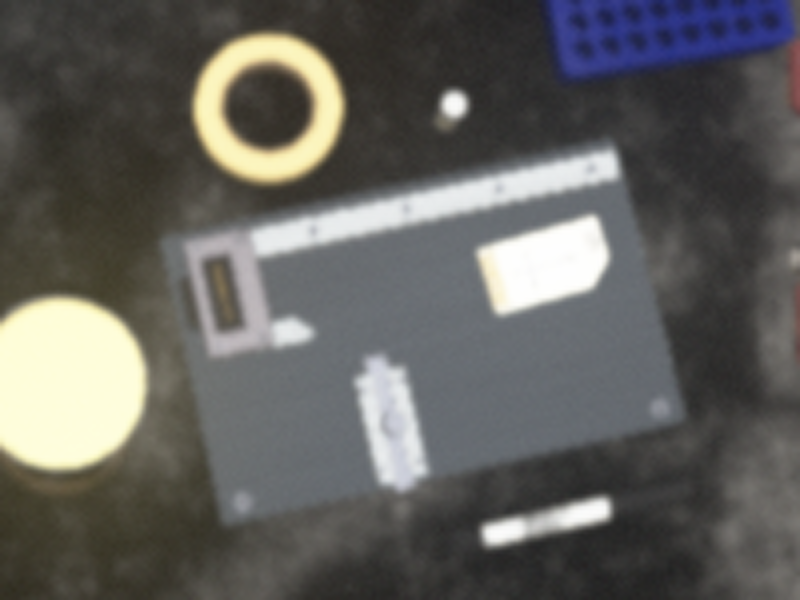

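View pics/scenec.png

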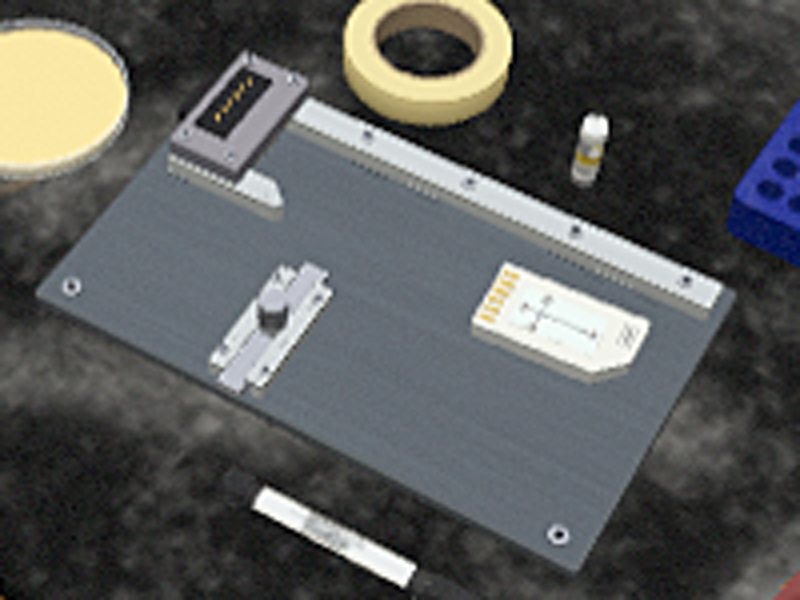

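```bash
cat >h.py <<'E'
import numpy as np,cv2
from scipy.optimize import least_squares
def rays(d,uv,W=None):
    uv=np.atleast_2d(np.array(uv,float))
    K=np.array([[d["fx"],0,d["cx"]],[0,d["fy"],d["cy"]],[0,0,1]])
    p=cv2.undistortPoints(uv[:,None],K,np.array([d["k1"],0,0,0.]))[:,0]
    W=d["world_from_camera"] if W is None else W
    v=np.c_[p,np.ones(len(p))]@W[:3,:3].T
    return W[:3,3],v
def plane(d,uv,z,W=None):
    o,v=rays(d,uv,W); return (o+v*((z-o[2])/v[:,2])[:,None])
def fit(P,Q): # Q dock xy -> P world xy
    P=np.array(P)[:,:2];Q=np.array(Q,float)
    pc,qc=P.mean(0),Q.mean(0); a=P-pc;b=Q-qc
    th=np.arctan2((b[:,0]*a[:,1]-b[:,1]*a[:,0]).sum(),(a*b).sum())
    R=np.array([[np.cos(th),-np.sin(th)],[np.sin(th),np.cos(th)]])
    t=pc-R@qc
    return t,th,R,np.linalg.norm(P-(Q@R.T+t),axis=1)
E
cat > m1.py <<'E'
from h import *
from cell import imaging
S=imaging.capture("scene");T=imaging.capture("top")
def us(x,y): return ((x+.5)/4-.5+220,(y+.5)/3.75-.5+195)
def ut(x,y): return ((x+.5)/4-.5+225,(y+.5)/4-.5+140)
Ps=plane(S,[us(40,294),us(580,572),us(735,293)],.012)
t,th,R,r=fit(Ps,[(-.078,.125),(-.078,-.125),(.078,-.125)]);print("scene",t,np.degrees(th),r)
Pt=plane(T,[ut(222,524),ut(686,418),ut(612,142),ut(163,236)],.012)
t2,th2,R2,r=fit(Pt,[(-.078,.125),(-.078,-.125),(.078,-.125),(.078,.125)]);print("top",t2,np.degrees(th2),r)
cs=plane(S,[us(506,263),us(473,325),us(649,320)],.022)
ct=plane(T,[ut(478,248),ut(496,314),ut(600,214)],.022)
print("chip FR(+x+y),(-x+y),(+x-y)\n",(cs[:,:2]-t)@R*1e3,"\n",(ct[:,:2]-t2)@R2*1e3)
for nm,d,f,P,tt,RR in(("s",S,us,[(275,297)],t,R),("t",T,ut,[(390,420)],t2,R2)):
    print(nm,"post",(plane(d,[f(*P[0])],.042)[:,:2]-tt)@RR*1e3)
p=plane(S,[us(595,118)],.041);print("vial",(p[:,:2]-t)@R)
p=plane(S,[us(250,500),us(415,580)],.01);print("marker",(p[:,:2]-t)@R)
E
python3 m1.py
```

```text
scene [0.47664621 0.25697063] 12.029640371336727 [0.00324711 0.0009428  0.00313954]
top [0.4775562  0.25974373] 11.570159421645643 [0.00090178 0.00229969 0.00345089 0.00235068]
chip FR(+x+y),(-x+y),(+x-y)
 [[ 33.23461141 -36.65372892]
 [ -2.42143998 -39.73784232]
 [ 37.46868168 -99.24727038]] 
 [[  34.17581199  -37.25061787]
 [  -1.66659408  -38.33057466]
 [  37.98479994 -104.22017942]]
s post [[-43.60647723  29.27495017]]
t post [[-43.89712638  30.30045399]]
vial [[ 0.11195474 -0.03727479]]
marker [[-0.11451877 -0.00289875]
 [-0.11173776 -0.07326204]]
```

```bash
cat >>h.py <<'E'
from scipy.spatial.transform import Rotation as Ro
DT=np.array([.4771,.2583]);DTH=np.radians(11.8)
def pose(s): 
    M=np.eye(4);M[:3,:3]=Ro.from_euler('xyz',s["tcp_rot"],degrees=True).as_matrix();M[:3,3]=s["tool_pos"];return M
def rep(s,goal=None,yawz=0.):
    """goal: dock x,y, world z; yawz: heading of tool z axis in dock frame deg (mod 180)"""
    M=pose(s);c,sn=np.cos(DTH),np.sin(DTH);R=np.array([[c,-sn],[sn,c]])
    print("t",s["clock"],"dock mm",np.round((M[:2,3]-DT)@R*1e3,1),"z",round(M[2,3]*1e3,1),"F(dock)",np.round(np.r_[s["contact_force"][:2]@R,s["contact_force"][2]],1),"open",round(s["opening"],4),"tool z in dock deg",round(np.degrees(np.arctan2(M[1,2],M[0,2])-DTH),1),"tilt",np.round(M[2,:3],3), "j",np.round(s["joint_pos"]))
    if goal is not None:
        w=np.r_[R@np.array(goal[:2])+DT,goal[2]]
        print("shift rows in tool (units of 4cm)",np.round(M[:3,:3].T@(w-M[:3,3])/.04,2))
        best=None
        for h in(yawz,yawz+180):
            a=np.radians(h)+DTH;z=np.array([np.cos(a),np.sin(a),0]);x=np.array([0,0,-1.]);
            G=np.c_[x,np.cross(z,x),z];rv=Ro.from_matrix(M[:3,:3].T@G).as_rotvec(degrees=True)/6
            print("turn",h,np.round(rv,2))
E
python3 - <<'E'
from h import *
from cell import arm
rep(arm.state(),(-.06,-.07,.15),0)
E
```

```text
t 0.25 dock mm [-246.4  350.3] z 213.5 F(dock) [-1.2  0.2 -0.6] open 0.091 tool z in dock deg 61.6 tilt [-1.     0.    -0.001] j [72. 18. 90.  0. 72. -1.]
shift rows in tool (units of 4cm) [ 1.59 -9.1  -7.02]
turn 0 [ 1.027e+01 -1.000e-02  0.000e+00]
turn 180 [-1.973e+01 -0.000e+00 -1.000e-02]
```

Request:
servo_tool(series=[[0,-0.76,-0.58,0,0,0,1],[0,-0.76,-0.58,0,0,0,1],[0,-0.76,-0.58,0,0,0,1],[0,-0.76,-0.58,0,0,0,1],[0,-0.76,-0.58,0,0,0,1]], force=20)

```text
clock: 0.67
tool_pos: [0.2774, 0.3949, 0.2139]
tcp_rot: [-84.0, 90.0, -10.5]
contact_force: [0.4, 0.3, -0.5]
opening: 0.0612
```

Request:
servo_tool(series=[[0,-0.76,-0.58,0,0,0,1],[0,-0.76,-0.58,0,0,0,1],[0,-0.76,-0.58,0,0,0,1],[0,-0.76,-0.58,0,0,0,1],[0,-0.76,-0.58,0,0,0,1]])

```text
clock: 1.08
tool_pos: [0.39, 0.2402, 0.2141]
tcp_rot: [-31.8, 90.0, 41.6]
contact_force: [0.4, 0.1, 0.1]
opening: 0.0276
```

Request:
servo_tool(series=[[0,-0.76,-0.58,1,0,0,1],[0,-0.7,-0.58,1,0,0,1],[0,0,0,1,0,0,1],[0,0,0,1,0,0,1],[0,0,0,1,0,0,1]])

```text
clock: 1.5
tool_pos: [0.4291, 0.1778, 0.2138]
tcp_rot: [121.5, 90.0, 164.4]
contact_force: [-0.1, 0.2, 0.1]
opening: 0.0006
```

Request:
servo_tool(series=[[0,0,0,1,0,0,1],[0,0,0,1,0,0,1],[0,0,0,1,0,0,1],[0,0,0,1,0,0,1],[0,0,0,1,0,0,1]])

```text
clock: 1.92
tool_pos: [0.4287, 0.1787, 0.2139]
tcp_rot: [151.5, 90.0, 164.6]
contact_force: [-0.5, 0.1, -0.6]
opening: 0.0007
```

```bash
python3 - <<'E'
from h import *
from cell import arm,imaging
s=arm.state();rep(s,(-.06,-.07,.15),0)
d=imaging.capture("wrist");cv2.imwrite("pics/w1.png",d["image"])
np.savez("w1.npz",M=pose(s)@d["hand_eye"])
E
```

```text
t 1.9167 dock mm [-63.7 -68.1] z 213.9 F(dock) [-0.4  0.2 -0.6] open 0.0007 tool z in dock deg 1.3 tilt [-1.  0. -0.] j [ 21.   8. 103.   0.  68.   8.]
shift rows in tool (units of 4cm) [ 1.6  -0.05  0.09]
turn 0 [ 0.22 -0.   -0.  ]
turn 180 [-29.78   0.    -0.  ]
```

View pics/w1.png

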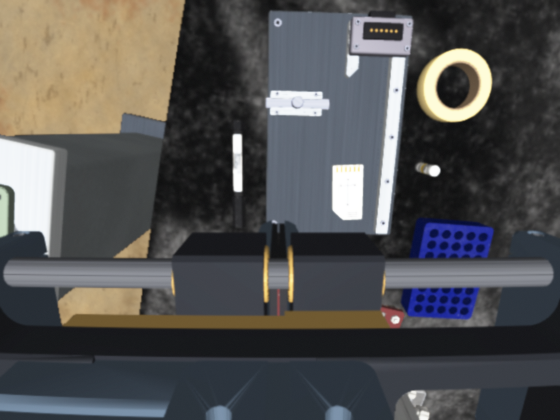

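```bash
python3 - <<'E'
import cv2
a=cv2.imread("pics/w1.png")
cv2.imwrite("pics/w1a.png",cv2.resize(a[0:245,255:430],None,fx=3.2,fy=2.4,interpolation=cv2.INTER_CUBIC))
cv2.imwrite("pics/w1b.png",cv2.resize(a[140:320,240:420],None,fx=3.3,fy=3.3,interpolation=cv2.INTER_CUBIC))
E
```

```text
(no output)
```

View pics/w1a.png

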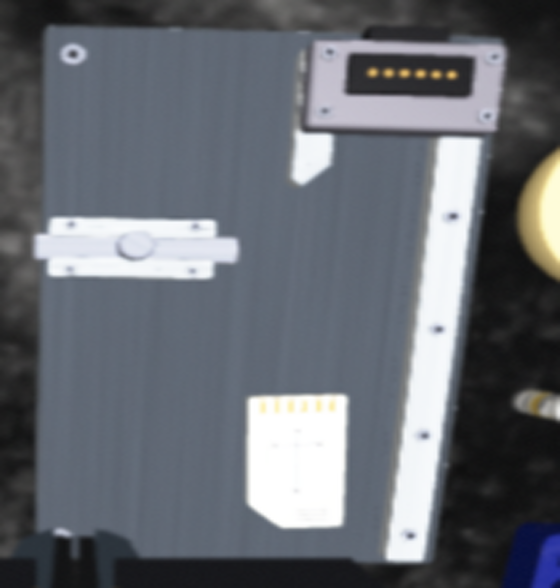

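View pics/w1b.png

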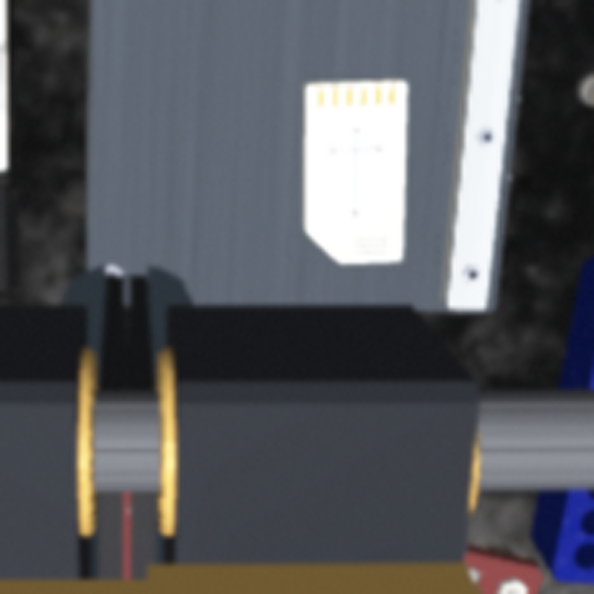

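```bash
cat > m2.py <<'E'
from h import *
from cell import imaging
d=imaging.capture("wrist");W=np.load("w1.npz")["M"]
u=lambda x,y:((x+.5)/3.2-.5+255,(y+.5)/2.4-.5)
L=[((45,25),.012,(-78,125)),((388,560),.024,(55,-125)),((433,562),.024,(69,-125)),((313,40),.042,(7,113)),((505,42),.042,(69,113)),((498,132),.042,(69,78)),((303,130),.042,(7,78)),((40,500),.012,None)]
P=[plane(d,[u(*p)],z,W)[0] for p,z,_ in L]
t,th,R,r=fit(P[:-1],[np.array(q)/1e3 for *_,q in L[:-1]])
print(t,np.degrees(th),np.round(r*1e3,1))
for p,z,n in[((248,397),.022,'-x+y'),((348,396),.022,'+x+y'),((344,527),.022,'+x-y'),((138,245),.042,'post')]:
    print(n,np.round((plane(d,[u(*p)],z,W)[0,:2]-t)@R*1e3,1))
for (p,z,q),x in zip(L,P): print(q,np.round((x[:2]-t)@R*1e3,1))
E
python3 m2.py
```

```text
[0.47568449 0.25866781] 12.86780897370466 [2.2 5.4 4.2 2.7 2.5 2.3 2.6]
-x+y [ -3.1 -39. ]
+x+y [ 32.9 -38.2]
+x-y [  35.8 -103.4]
post [-45.   28.6]
(-78, 125) [-75.8 125.4]
(55, -125) [  53.1 -120. ]
(69, -125) [  70.4 -121. ]
(7, 113) [  7.8 110.4]
(69, 113) [ 67.7 110.9]
(69, 78) [68.5 75.8]
(7, 78) [ 6.3 75.5]
None [-78.1 -92.4]
```

```bash
sed -i 's/^DT=.*/DT=np.array([.4768,.2587]);DTH=np.radians(12.2)/' h.py; python3 - <<'E'
from h import *
from cell import arm
rep(arm.state(),(-.03,-.071,.017),0)
E
```

```text
t 2.0167 dock mm [-63.9 -68. ] z 213.9 F(dock) [ 0.1 -0.4  0.4] open 0.0007 tool z in dock deg 1.2 tilt [-1.  0. -0.] j [ 21.   8. 103.   0.  68.   8.]
shift rows in tool (units of 4cm) [ 4.92 -0.09  0.85]
turn 0 [ 0.2 -0.  -0. ]
turn 180 [-29.8   0.   -0. ]
```

Request:
servo_tool(series=[[0.8,-0.09,0.4,0.2,0,0,1],[0.9,0,0.4,0,0,0,1],[1,0,0,0,0,0,1],[1,0,0,0,0,0,1],[0.6,0,0,0,0,0,1]])

```text
clock: 2.43
tool_pos: [0.4588, 0.1815, 0.0384]
tcp_rot: [-172.7, 89.7, -160.4]
contact_force: [0.4, 0.0, 0.2]
opening: 0.0006
```

Request:
servo_tool(series=[[0.3,0,0,0,0,0,1],[0.3,0,0,0,0,0,1],[0,0,0,0,0,0,1]])

```text
clock: 2.68
tool_pos: [0.4591, 0.1817, 0.0156]
tcp_rot: [-172.7, 89.7, -160.3]
contact_force: [0.3, 0.3, 0.8]
opening: 0.0
```

```bash
python3 - <<'E'
from h import *
from cell import arm,imaging
s=arm.state();rep(s,(.0,-.071,.0155),0)
for n in("wrist","scene"):
    d=imaging.capture(n);cv2.imwrite(f"pics/{n}2.png",d["image"])
a=cv2.imread("pics/wrist2.png");b=cv2.imread("pics/scene2.png")[195:355,220:420]
cv2.imwrite("pics/c2.png",np.hstack([cv2.resize(a[0:300,200:400],(400,600)),cv2.resize(b,(400,600))]))
E
```

```text
t 2.6833 dock mm [-33.5 -71.5] z 15.6 F(dock) [0.4 0.2 0.8] open 0.0 tool z in dock deg 0.1 tilt [-1.    -0.001 -0.005] j [ 20.  24. 115.   0.  42.   8.]
shift rows in tool (units of 4cm) [-0.    0.01  0.84]
turn 0 [ 0.02 -0.05  0.01]
turn 180 [-2.998e+01 -1.000e-02 -8.000e-02]
```

View pics/c2.png

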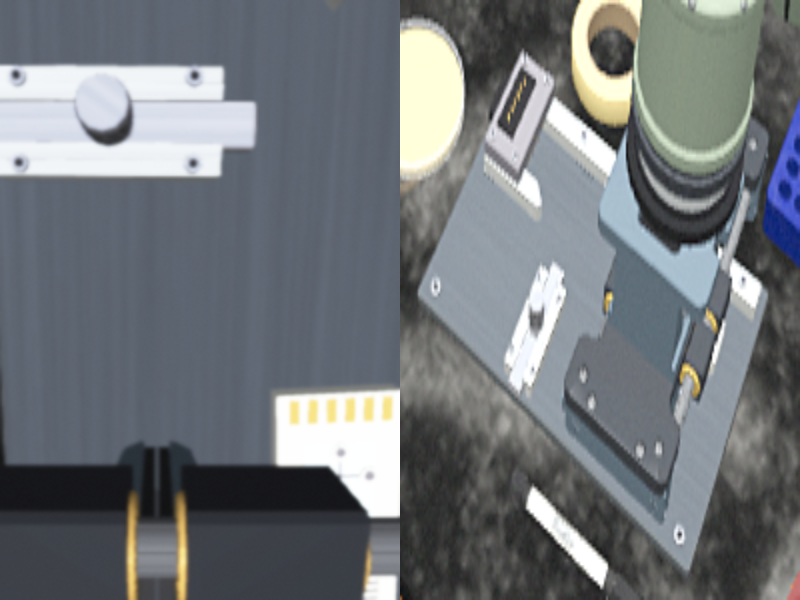

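Request:
servo_tool(series=[[0,0,0.25,0,0,0,1],[0,0,0.2,0,0,0,1],[0,0,0.15,0,0,0,1],[0,0,0.15,0,0,0,1]])

```text
clock: 3.12
tool_pos: [0.4913, 0.189, 0.0188]
tcp_rot: [21.8, 90.0, 34.0]
contact_force: [-3.4, -0.6, 7.3]
opening: 0.0002
```

Request:
servo_tool(series=[[0,0,0.1,0,0,0,1],[0,0,0.08,0,0,0,1],[0,0,0,0,0,0,1]])

```text
clock: 3.37
tool_pos: [0.4976, 0.1903, 0.0189]
tcp_rot: [151.3, 90.0, 163.5]
contact_force: [-2.3, 0.5, 6.6]
opening: 0.0003
```

```bash
python3 - <<'E'
from h import *
from cell import arm,imaging
s=arm.state();rep(s,(.0075,-.071,.0155),0)
d=imaging.capture("wrist");a=d["image"]
cv2.imwrite("pics/c3.png",cv2.resize(a[100:300,200:400],(600,600)))
E
```

```text
t 3.3667 dock mm [  5.9 -71.2] z 18.9 F(dock) [-2.2  0.9  6.6] open 0.0003 tool z in dock deg -0.0 tilt [-1.  0. -0.] j [ 20.  26. 110.   0.  44.   7.]
shift rows in tool (units of 4cm) [0.08 0.01 0.04]
turn 0 [-0. -0. -0.]
turn 180 [ 3.e+01 -0.e+00  1.e-02]
```

View pics/c3.png

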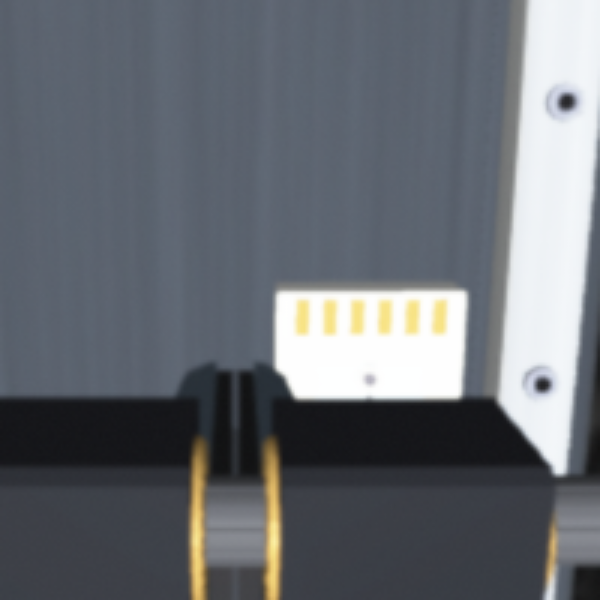

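```bash
cat > m3.py <<'E'
from h import *
from cell import arm,imaging
s=arm.state();rep(s)
d=imaging.capture("wrist");W=pose(s)@d["hand_eye"]
c,sn=np.cos(DTH),np.sin(DTH);R=np.array([[c,-sn],[sn,c]])
u=lambda x,y:((x+.5)/3-.5+200,(y+.5)/3-.5+100)
for n,p,z in[("chip-x+y",(275,291),.022),("chip+x+y",(468,291),.022),("chip+x low",(464,395),.022),("chip-x low",(273,385),.022),("rail face top",(507,340),.024),("rail up",(524,40),.024),("rail foot",(497,340),.012),("fing R tip",(285,395),.0189),("fing L",(185,395),.0189),("fingtop row",(240,368),.0189)]:
    q=plane(d,[u(*p)],z,W)[0]; print(n,"dock",np.round((q[:2]-DT)@R*1e3,1),"rel tcp",np.round(((q-s["tool_pos"])[:2])@R*1e3,1))
E
python3 m3.py
```

```text
t 3.4167 dock mm [  5.8 -71.2] z 18.8 F(dock) [-2.6  0.1  5.5] open 0.0004 tool z in dock deg -0.0 tilt [-1.  0. -0.] j [ 20.  26. 110.   0.  44.   7.]
chip-x+y dock [ 11.6 -39. ] rel tcp [ 5.8 32.2]
chip+x+y dock [ 46.6 -39. ] rel tcp [40.8 32.3]
chip+x low dock [ 47.1 -58.7] rel tcp [41.2 12.5]
chip-x low dock [ 11.4 -56.8] rel tcp [ 5.6 14.5]
rail face top dock [ 53.8 -47.6] rel tcp [47.9 23.6]
rail up dock [53.2  4.8] rel tcp [47.4 76. ]
rail foot dock [ 55.4 -50.8] rel tcp [49.6 20.4]
fing R tip dock [ 13.9 -59.7] rel tcp [ 8.  11.5]
fing L dock [ -5.1 -59.7] rel tcp [-10.9  11.5]
fingtop row dock [  5.3 -54.4] rel tcp [-0.5 16.8]
```

Request:
servo_tool(series=[[0,0,-0.15,0,0,0,1],[0,0,-0.15,0,0,0,1],[0.1,0,0,0,0,0,1],[0,0,0,0,0,0,1],[0,0,0,0,0,0,1]])

```text
clock: 3.88
tool_pos: [0.4854, 0.1876, 0.0136]
tcp_rot: [176.4, 90.0, -171.4]
contact_force: [0.3, -0.3, -0.0]
opening: 0.0003
```

```bash
python3 - <<'E'
from h import *
from cell import arm,imaging
s=arm.state();rep(s,(.0075,-.071,.0135),0)
E
```

```text
t 3.8833 dock mm [ -6.7 -71.3] z 13.6 F(dock) [ 0.2 -0.4 -0. ] open 0.0003 tool z in dock deg 0.0 tilt [-1.  0. -0.] j [ 20.  26. 112.   0.  43.   8.]
shift rows in tool (units of 4cm) [0.   0.01 0.35]
turn 0 [ 0. -0. -0.]
turn 180 [-3.e+01  0.e+00 -1.e-02]
```

Request:
servo_tool(series=[[0,0,0.15,0,0,0,1],[0,0,0.1,0,0,0,1],[0,0,0.1,0,0,0,1],[0,0,0.05,0,0,0,1],[0,0,0,0,0,0,1]])

```text
clock: 4.3
tool_pos: [0.5019, 0.1913, 0.0139]
tcp_rot: [16.2, 90.0, 28.3]
contact_force: [0.4, 0.6, 0.2]
opening: 0.0004
```

```bash
python3 - <<'E'
from h import *
from cell import arm,imaging
s=arm.state();rep(s,(.0125,-.071,.0135),0)
d=imaging.capture("wrist");a=d["image"]
cv2.imwrite("pics/c4.png",cv2.resize(a[100:300,200:400],(600,600)))
E
```

```text
t 4.3 dock mm [ 10.3 -71.2] z 13.9 F(dock) [0.5 0.5 0.2] open 0.0004 tool z in dock deg -0.0 tilt [-1.     0.     0.001] j [ 20.  27. 109.   0.  44.   7.]
shift rows in tool (units of 4cm) [0.01 0.01 0.06]
turn 0 [-0.    0.01 -0.  ]
turn 180 [ 3.e+01 -0.e+00 -1.e-02]
```

View pics/c4.png

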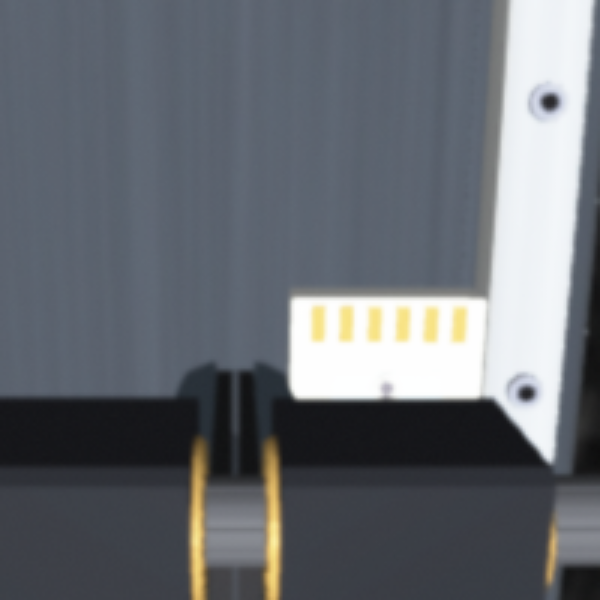

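Request:
servo_tool(series=[[0,0,0.04,0,0,0,1],[0,0,0.03,0,0,0,1],[0,0,0,0,0,0,1]])

```text
clock: 4.6
tool_pos: [0.5025, 0.1914, 0.0138]
tcp_rot: [179.5, 89.8, -168.3]
contact_force: [-4.9, -0.5, 2.2]
opening: 0.0004
```

```bash
python3 - <<'E'
from h import *
from cell import arm,imaging
s=arm.state();rep(s,(.0125,-.071,.0135),0)
d=imaging.capture("wrist");a=d["image"]
cv2.imwrite("pics/c5.png",cv2.resize(a[100:300,200:400],(600,600)))
E
```

```text
t 4.6 dock mm [ 10.9 -71.2] z 13.8 F(dock) [-4.9  0.6  2.2] open 0.0004 tool z in dock deg -0.0 tilt [-1.     0.    -0.003] j [ 20.  27. 109.   0.  44.   7.]
shift rows in tool (units of 4cm) [0.01 0.01 0.04]
turn 0 [-0.   -0.03 -0.  ]
turn 180 [30.   -0.    0.04]
```

View pics/c5.png

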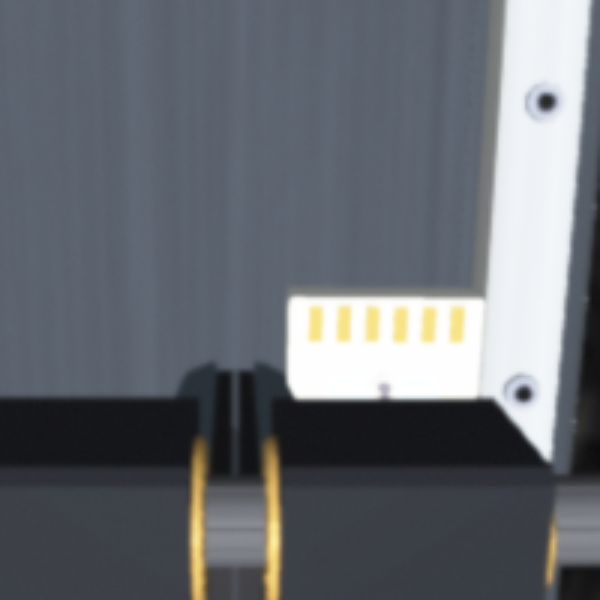

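Request:
servo_tool(series=[[0,0,-0.2,0,0,0,1],[-0.4,0,-0.1,0,0,0,1],[-0.5,0,0,0,0,0,1],[0,-0.75,0.4,0,0,0,1],[0,-0.75,0.4,0,0,0,1]])

```text
clock: 5.07
tool_pos: [0.5371, 0.1379, 0.0516]
tcp_rot: [-0.5, 89.7, 11.9]
contact_force: [0.7, 0.6, -1.1]
opening: 0.0005
```

```bash
python3 - <<'E'
from h import *
from cell import arm,imaging
s=arm.state();rep(s,(.041,-.129,.014),0)
d=imaging.capture("wrist");a=d["image"]
np.savez("w6.npz",M=pose(s)@d["hand_eye"])
cv2.imwrite("pics/w6.png",a)
cv2.imwrite("pics/c6.png",cv2.resize(a[60:260,200:400],(600,600)))
E
```

```text
t 5.0667 dock mm [  33.4 -130.9] z 51.6 F(dock) [ 0.8  0.4 -1.1] open 0.0005 tool z in dock deg 0.2 tilt [-1.    -0.     0.005] j [ 13.  25. 105.  -0.  49.   1.]
shift rows in tool (units of 4cm) [0.94 0.05 0.18]
turn 0 [0.03 0.05 0.  ]
turn 180 [-29.97  -0.     0.07]
```

View pics/c6.png

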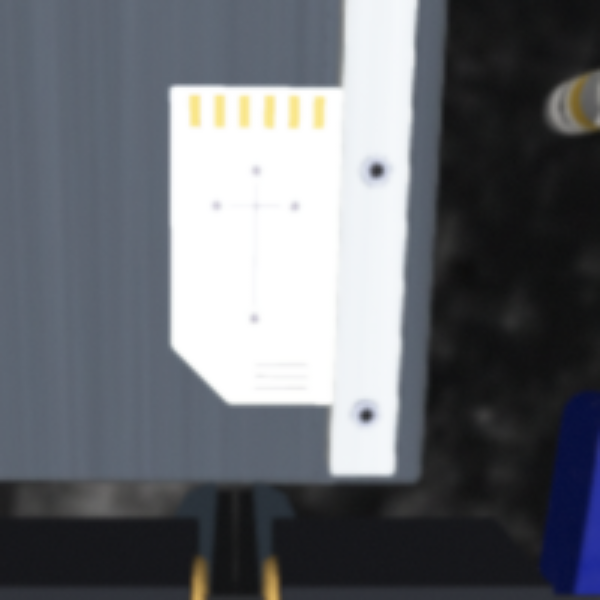

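```bash
python3 - <<'E'
from h import *
from cell import imaging
d=imaging.capture("wrist");W=np.load("w6.npz")["M"]
c,sn=np.cos(DTH),np.sin(DTH);R=np.array([[c,-sn],[sn,c]])
u=lambda x,y:((x+.5)/3-.5+200,(y+.5)/3-.5+60)
for n,p,z in[("chip-x+y",(170,88),.022),("chip+x+y",(342,88),.022),("chip -x cut",(171,347),.022),("cut end",(230,404),.022),("chip+x-y",(331,404),.022),("rail end L",(330,475),.024),("rail top L",(345,0),.024),("rail R",(395,474),.024),("dock corner",(420,480),.012)]:
    q=plane(d,[u(*p)],z,W)[0]; print(n,"dock",np.round((q[:2]-DT)@R*1e3,1))
E
```

```text
chip-x+y dock [ 18.8 -39.4]
chip+x+y dock [ 53.3 -39.2]
chip -x cut dock [ 18.4 -91.6]
cut end dock [  31. -104.]
chip+x-y dock [  52.8 -103.9]
rail end L dock [  52.8 -119.2]
rail top L dock [ 53.2 -23. ]
rail R dock [  67. -119.]
dock corner dock [  75.  -123.8]
```

Request:
servo_tool(series=[[0.4,0.02,0.1,0,0,0,1],[0.3,0,0.05,0,0,0,1],[0.2,0,0,0,0,0,1],[0,0,0,0,0,0,1]])

```text
clock: 5.5
tool_pos: [0.541, 0.1395, 0.0129]
tcp_rot: [-178.8, 89.9, -166.6]
contact_force: [1.2, -0.0, -0.2]
opening: 0.0004
```

```bash
python3 - <<'E'
from h import *
from cell import arm,imaging
s=arm.state();rep(s,(.040,-.119,.014),0)
d=imaging.capture("wrist");a=d["image"]
cv2.imwrite("pics/c7.png",cv2.resize(a[60:260,200:400],(600,600)))
E
```

```text
t 5.5 dock mm [  37.5 -130.1] z 12.9 F(dock) [ 1.2 -0.3 -0.2] open 0.0004 tool z in dock deg 0.0 tilt [-1.    -0.    -0.001] j [ 13.  28. 107.  -0.  45.   1.]
shift rows in tool (units of 4cm) [-0.03  0.28  0.06]
turn 0 [ 0.01 -0.01  0.  ]
turn 180 [-2.999e+01 -0.000e+00 -2.000e-02]
```

View pics/c7.png

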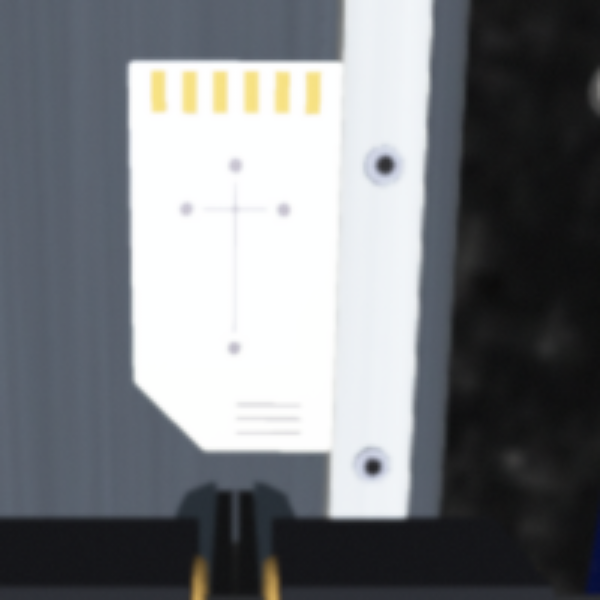

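Request:
servo_tool(series=[[-0.03,0.1,0.07,0,0,0,1],[0,0.15,0,0,0,0,1],[0,0.2,0,0,0,0,1],[0,0.25,0,0,0,0,1],[0,0.25,0,0,0,0,1]])

```text
clock: 5.97
tool_pos: [0.5361, 0.1782, 0.0152]
tcp_rot: [66.3, 90.0, 78.5]
contact_force: [0.5, 0.2, 0.1]
opening: 0.0004
```

```bash
python3 - <<'E'
from h import *
from cell import arm,imaging
s=arm.state();rep(s,(.040,.010,.014),0)
d=imaging.capture("wrist");a=d["image"]
cv2.imwrite("pics/c8.png",cv2.resize(a[60:260,200:400],(600,600)))
E
```

```text
t 5.9667 dock mm [ 40.9 -91.2] z 15.2 F(dock) [0.5 0.1 0.1] open 0.0004 tool z in dock deg 0.0 tilt [-1.  0.  0.] j [ 17.  29. 106.   0.  46.   5.]
shift rows in tool (units of 4cm) [ 0.03  2.53 -0.02]
turn 0 [ 0.  0. -0.]
turn 180 [-30.   0.   0.]
```

View pics/c8.png

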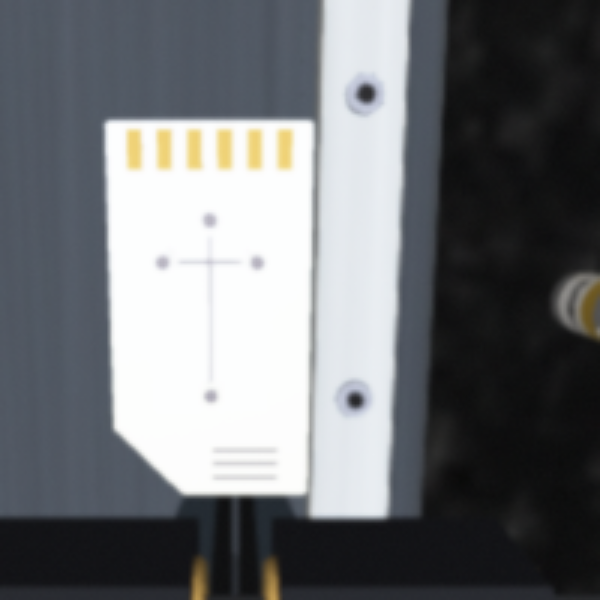

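Request:
servo_tool(series=[[0,0.25,0,0,0,0,1],[0,0.25,0,0,0,0,1],[0,0.25,0,0,0,0,1],[0,0.25,0,0,0,0,1],[0,0.25,0,0,0,0,1]])

```text
clock: 6.43
tool_pos: [0.5256, 0.227, 0.0152]
tcp_rot: [33.7, 90.0, 45.9]
contact_force: [0.1, -0.2, 0.3]
opening: 0.0008
```

```bash
python3 - <<'E'
from h import *
from cell import arm,imaging
s=arm.state();rep(s,(.040,.010,.014),0)
d=imaging.capture("wrist");a=d["image"]
cv2.imwrite("pics/c9.png",cv2.resize(a[60:260,200:400],(600,600)))
E
```

```text
t 6.4333 dock mm [ 41.  -41.3] z 15.2 F(dock) [ 0.1 -0.2  0.3] open 0.0008 tool z in dock deg 0.0 tilt [-1.  0.  0.] j [ 22.  29. 105.   0.  46.  10.]
shift rows in tool (units of 4cm) [ 0.03  1.28 -0.03]
turn 0 [ 0.  0. -0.]
turn 180 [-30.   0.   0.]
```

View pics/c9.png

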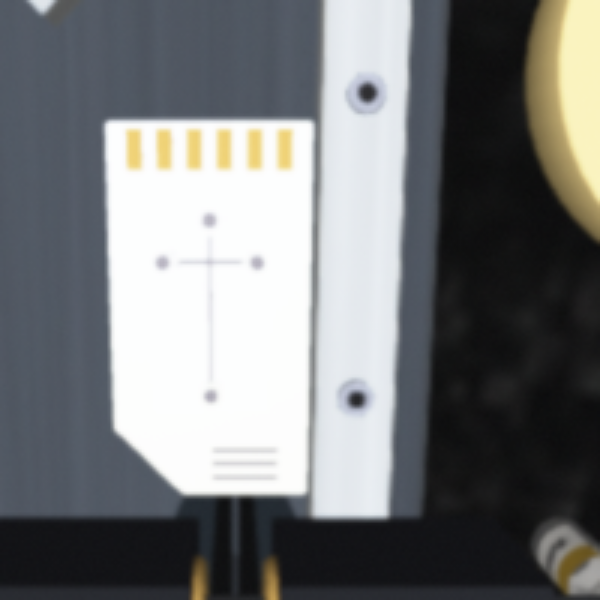

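Request:
servo_tool(series=[[0,0.25,0,0,0,0,1],[0,0.25,0,0,0,0,1],[0,0.25,0,0,0,0,1],[0,0.2,0,0,0,0,1],[0,0.1,0,0,0,0,1]])

```text
clock: 6.9
tool_pos: [0.5168, 0.2682, 0.0152]
tcp_rot: [52.4, 90.0, 64.6]
contact_force: [0.4, -0.3, -0.1]
opening: 0.0005
```

```bash
python3 - <<'E'
from h import *
from cell import arm,imaging
s=arm.state();rep(s,(.040,.0195,.014),0)
d=imaging.capture("wrist");a=d["image"]
cv2.imwrite("pics/c10.png",cv2.resize(a[60:260,200:400],(600,600)))
E
```

```text
t 6.9 dock mm [41.1  0.9] z 15.2 F(dock) [ 0.3 -0.3 -0.1] open 0.0005 tool z in dock deg 0.0 tilt [-1.  0.  0.] j [ 26.  30. 103.   0.  47.  14.]
shift rows in tool (units of 4cm) [ 0.03  0.47 -0.03]
turn 0 [ 0.01  0.   -0.  ]
turn 180 [-29.99   0.     0.  ]
```

View pics/c10.png

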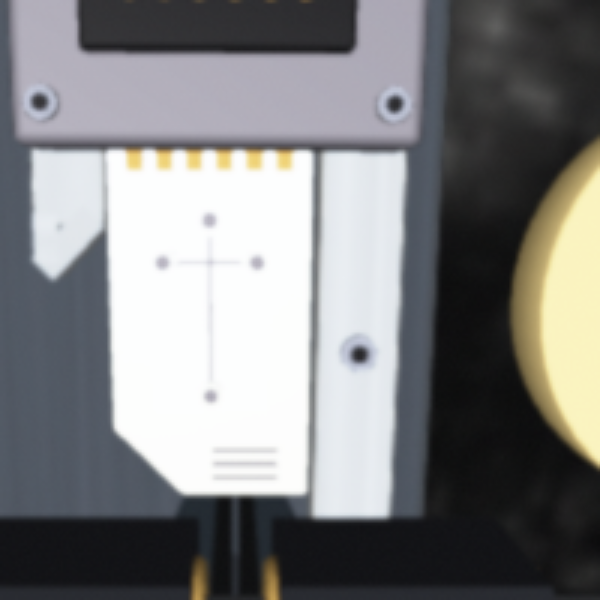

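Entered the pocket cleanly. Continue gently.

Request:
servo_tool(series=[[0,0.13,0,0,0,0,1],[0,0.13,0,0,0,0,1],[0,0.1,0,0,0,0,1],[0,0,0,0,0,0,1]])

```text
clock: 7.28
tool_pos: [0.5139, 0.2817, 0.0152]
tcp_rot: [51.1, 90.0, 63.3]
contact_force: [0.9, 0.2, 0.6]
opening: 0.0005
```

Request:
servo_tool(series=[[0,0.04,0,0,0,0,1],[0,0.04,0,0,0,0,1],[0,0,0,0,0,0,1]])

```text
clock: 7.53
tool_pos: [0.5133, 0.2842, 0.0152]
tcp_rot: [69.2, 90.0, 81.4]
contact_force: [-0.3, 0.1, 0.5]
opening: 0.0007
```

Request:
servo_tool(series=[[0,0.04,0,0,0,0,1],[0,0.03,0,0,0,0,1],[0,0,0,0,0,0,1]])

```text
clock: 7.78
tool_pos: [0.5129, 0.2849, 0.0152]
tcp_rot: [-102.4, 89.8, -90.1]
contact_force: [1.6, -6.5, 2.4]
opening: 0.0003
```

```bash
python3 - <<'E'
from h import *
from cell import arm,imaging
s=arm.state();rep(s,(.040,.0195,.014),0)
d=imaging.capture("wrist");a=d["image"]
cv2.imwrite("pics/c11.png",cv2.resize(a[60:260,200:400],(600,600)))
E
```

```text
t 7.7833 dock mm [40.8 18. ] z 15.2 F(dock) [ 0.2 -6.6  2.4] open 0.0003 tool z in dock deg 0.1 tilt [-1.    -0.003 -0.001] j [ 28.  30. 102.  -0.  47.  16.]
shift rows in tool (units of 4cm) [ 0.03  0.04 -0.02]
turn 0 [ 0.01 -0.01  0.03]
turn 180 [-2.999e+01 -5.000e-02 -1.000e-02]
```

View pics/c11.png

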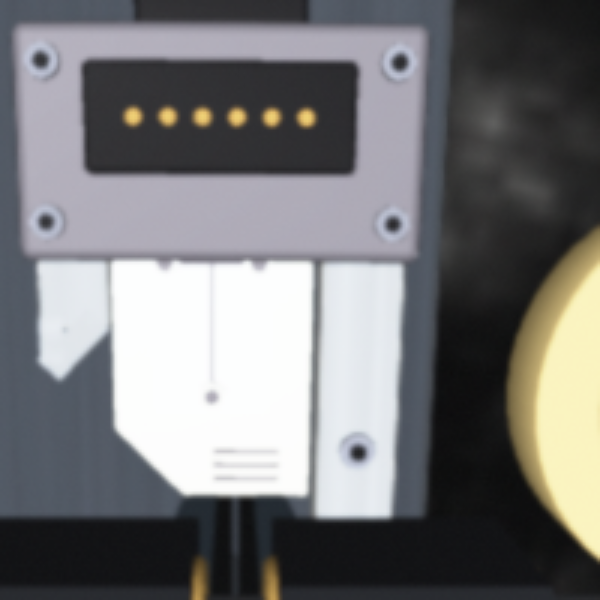

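Request:
servo_tool(series=[[0,0.03,0,0,0,0,1],[0,0.0,0,0,0,0,1]])

```text
clock: 8.0
tool_pos: [0.5128, 0.285, 0.0152]
tcp_rot: [-101.4, 89.7, -89.1]
contact_force: [2.1, -10.7, 2.4]
opening: 0.0006
```

Request:
servo_tool(series=[[0,-0.2,0,0,0,0,1],[0,-0.3,0,0,0,0,1],[-0.4,-0.3,0,0,0,0,1],[-0.6,0,0,0,0,0,1],[-0.6,0,0,0,0,0,1]])

```text
clock: 8.42
tool_pos: [0.5188, 0.2553, 0.0791]
tcp_rot: [-178.4, 89.9, -166.3]
contact_force: [0.1, -0.0, -0.9]
opening: 0.0002
```

```bash
python3 - <<'E'
from h import *
from cell import arm,imaging
s=arm.state();rep(s,(-.075,.0285,.030),0)
d=imaging.capture("wrist");a=d["image"]
np.savez("w12.npz",M=pose(s)@d["hand_eye"]);cv2.imwrite("pics/w12.png",a)
cv2.imwrite("pics/c12.png",cv2.resize(a[60:260,160:400],(720,600)))
E
```

```text
t 8.4167 dock mm [ 40.3 -12.2] z 79.1 F(dock) [ 0.1 -0.1 -0.9] open 0.0002 tool z in dock deg -0.1 tilt [-1.    -0.    -0.002] j [ 25.  25. 100.   0.  55.  13.]
shift rows in tool (units of 4cm) [ 1.24  1.01 -2.88]
turn 0 [-0.02 -0.02  0.  ]
turn 180 [29.98  0.    0.03]
```

View pics/c12.png

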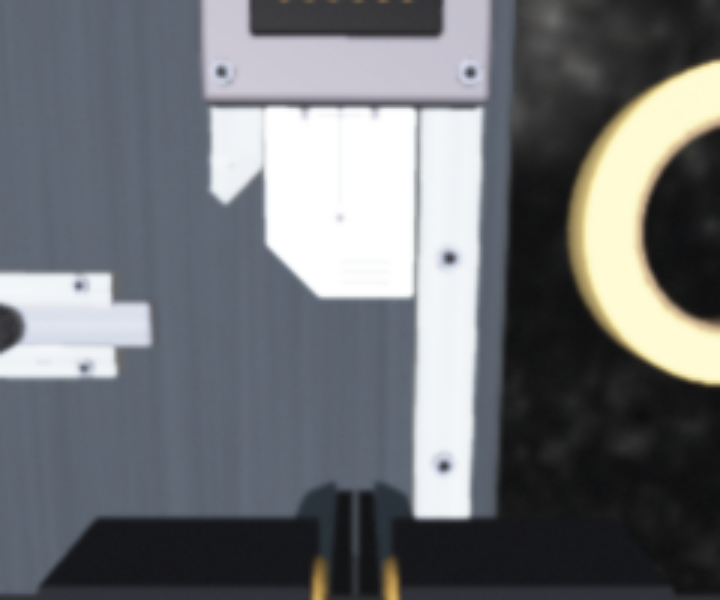

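Request:
servo_tool(series=[[0,0.33,-0.9,0,0,0,1],[0,0.33,-0.9,0,0,0,1],[0,0.34,-0.9,0,0,0,1],[0,0,-0.25,0,0,0,1],[0.2,0,0,0,0,0,1]])

```text
clock: 8.88
tool_pos: [0.3934, 0.2707, 0.072]
tcp_rot: [40.5, 89.9, 52.8]
contact_force: [-0.3, 0.9, 0.6]
opening: 0.0001
```

Request:
servo_tool(series=[[0.5,0,0,0,0,0,1],[0.5,0,0,0,0,0,1],[0,0,0,0,0,0,1]])

```text
clock: 9.13
tool_pos: [0.3948, 0.2696, 0.0282]
tcp_rot: [-158.6, 89.7, -146.5]
contact_force: [-1.0, -0.4, 0.3]
opening: 0.0006
```

```bash
python3 - <<'E'
from h import *
from cell import arm,imaging
s=arm.state();rep(s,(-.06,.0285,.030),0)
a=imaging.capture("wrist")["image"];b=imaging.capture("scene")["image"]
cv2.imwrite("pics/c13.png",np.hstack([cv2.resize(a[60:260,200:400],(400,400)),cv2.resize(b[195:355,220:380],(400,400))]))
E
```

```text
t 9.1333 dock mm [-77.8  28. ] z 28.2 F(dock) [-1.  -0.2  0.3] open 0.0006 tool z in dock deg -0.0 tilt [-1.    -0.002 -0.005] j [ 33.  22. 116.  -0.  42.  21.]
shift rows in tool (units of 4cm) [-0.05  0.01  0.45]
turn 0 [-0.01 -0.04  0.02]
turn 180 [29.99  0.03  0.07]
```

View pics/c13.png

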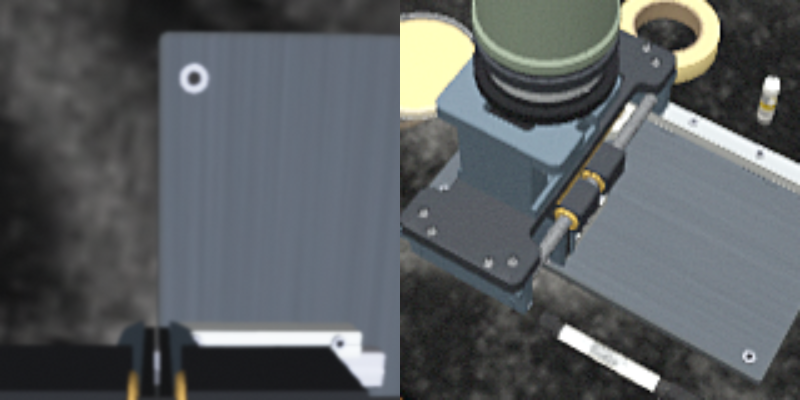

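Request:
servo_tool(series=[[-0.04,0,0.2,0,0,0,1],[0,0,0.25,0,0,0,1],[0,0,0.25,0,0,0,1],[0,0,0.25,0,0,0,1],[0,0,0.25,0,0,0,1]])

```text
clock: 9.65
tool_pos: [0.4438, 0.2814, 0.0333]
tcp_rot: [23.6, 89.9, 35.8]
contact_force: [-3.1, -0.5, 1.9]
opening: 0.0007
```

Request:
servo_tool(series=[[0,0,0.2,0,0,0,1],[0,0,0.2,0,0,0,1],[0,0,0.1,0,0,0,1],[0,0,0,0,0,0,1]])

```text
clock: 9.98
tool_pos: [0.4616, 0.2852, 0.0326]
tcp_rot: [-177.1, 89.9, -165.0]
contact_force: [-3.4, -0.6, 2.5]
opening: 0.0004
```

```bash
python3 - <<'E'
from h import *
from cell import arm,imaging
s=arm.state();rep(s,(0,.0285,.030),0)
a=imaging.capture("wrist")["image"]
cv2.imwrite("pics/c14.png",cv2.resize(a[60:260,200:400],(600,600)))
E
```

```text
t 9.9833 dock mm [-9.3 29.1] z 32.6 F(dock) [-3.5  0.1  2.5] open 0.0004 tool z in dock deg -0.0 tilt [-1.    -0.    -0.002] j [ 30.  26. 108.   0.  47.  18.]
shift rows in tool (units of 4cm) [ 0.06 -0.01  0.23]
turn 0 [-0.01 -0.02  0.  ]
turn 180 [29.99  0.    0.04]
```

View pics/c14.png

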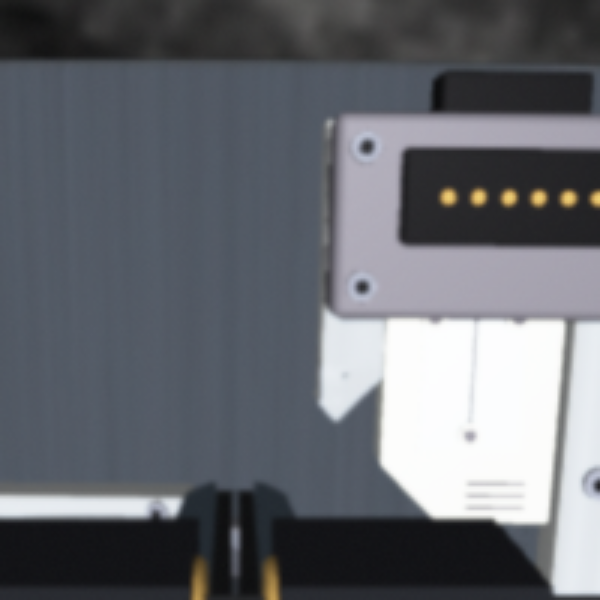

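Request:
servo_tool(series=[[0,0,0.1,0,0,0,1],[0,0,0.08,0,0,0,1],[0,0,0.0,0,0,0,1]])

```text
clock: 10.28
tool_pos: [0.4621, 0.2851, 0.0323]
tcp_rot: [-174.9, 89.1, -162.8]
contact_force: [-17.1, -0.7, 13.3]
opening: 0.0005
```

Request:
servo_tool(series=[[0,0,0.05,0,0,0,1],[0,0,0.05,0,0,0,1],[0,0,0.0,0,0,0,1]])

```text
clock: 10.53
tool_pos: [0.4624, 0.2851, 0.0322]
tcp_rot: [-175.0, 88.7, -162.9]
contact_force: [-24.1, -1.8, 18.2]
opening: 0.0004
```

```bash
python3 - <<'E'
from h import *
from cell import arm,imaging
s=arm.state();rep(s,(0,.0285,.030),0)
E
```

```text
t 10.5333 dock mm [-8.5 28.8] z 32.2 F(dock) [-23.9   3.4  18.2] open 0.0004 tool z in dock deg -0.1 tilt [-1.    -0.002 -0.023] j [ 30.  26. 107.   0.  48.  18.]
shift rows in tool (units of 4cm) [ 0.05 -0.01  0.21]
turn 0 [-0.02 -0.22  0.02]
turn 180 [29.98  0.03  0.34]
```

Request:
servo_tool(series=[[0,0,-0.2,0,0,0,1],[0,0,-0.4,0,0,0,1],[-0.5,0,-0.3,0,0,0,1],[-0.8,-0.7,0,0,0,0,1],[-0.5,-0.8,0,0,0,0,1]])

```text
clock: 10.95
tool_pos: [0.4511, 0.2232, 0.106]
tcp_rot: [13.7, 89.7, 26.1]
contact_force: [1.5, 0.3, 0.4]
opening: 0.0003
```

Request:
servo_tool(series=[[0,-0.5,0.5,0,0,0,1],[0,0,0,0,0,0,1]])

```text
clock: 11.12
tool_pos: [0.4792, 0.2052, 0.1063]
tcp_rot: [-0.5, 89.4, 11.6]
contact_force: [0.7, 1.7, -0.4]
opening: 0.0008
```

```bash
python3 - <<'E'
from h import *
from cell import arm,imaging
s=arm.state();rep(s)
d=imaging.capture("wrist");a=d["image"]
np.savez("w15.npz",M=pose(s)@d["hand_eye"]);cv2.imwrite("pics/w15.png",a)
cv2.imwrite("pics/c15.png",cv2.resize(a[40:240,200:440],(720,600)))
E
```

```text
t 11.1167 dock mm [ -8.9 -52.8] z 106.3 F(dock) [ 1.   1.5 -0.4] open 0.0008 tool z in dock deg -0.1 tilt [-1.   -0.    0.01] j [ 22.  19. 106.  -0.  55.  10.]
```

View pics/c15.png

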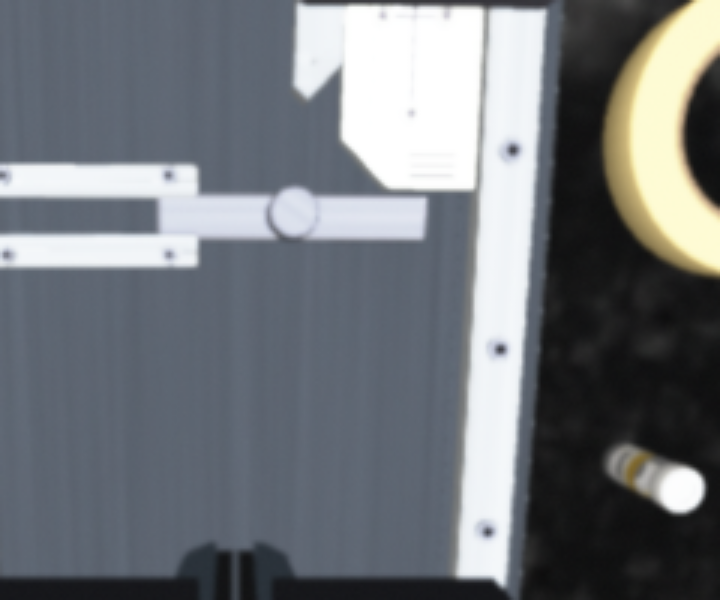

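```bash
python3 - <<'E'
from h import *
from cell import imaging
d=imaging.capture("wrist");W=np.load("w15.npz")["M"]
c,sn=np.cos(DTH),np.sin(DTH);R=np.array([[c,-sn],[sn,c]])
u=lambda x,y:((x+.5)/3-.5+200,(y+.5)/3-.5+40)
for n,p,z in[("bar tip",(427,217),.020),("bar tail",(159,217),.020),("cheek end a",(198,180),.023),("cheek end b",(198,250),.023),("post",(295,212),.042),("chip -x",(341,120),.022),("chip -y",(430,190),.022),("chip+x-y",(475,190),.022),("rail",(478,190),.024),("bar +y edge",(400,196),.020),("bar -y edge",(400,240),.020)]:
    q=plane(d,[u(*p)],z,W)[0]; print(n,"dock",np.round((q[:2]-DT)@R*1e3,1))
E
```

```text
bar tip dock [41.  28.4]
bar tail dock [-29.2  28.5]
cheek end a dock [-18.8  37.4]
cheek end b dock [-19.  20.]
post dock [ 4.8 28.4]
chip -x dock [17.6 52.1]
chip -y dock [41.1 35.1]
chip+x-y dock [52.8 35.1]
rail dock [53. 35.]
bar +y edge dock [33.7 33.7]
bar -y edge dock [34.1 22.6]
```

```bash
python3 - <<'E'
from h import *
from cell import arm,imaging
b=imaging.capture("scene")["image"]
cv2.imwrite("pics/s16.png",np.hstack([cv2.resize(x[180:370,190:420],(400,330)) for x in(cv2.imread("pics/scene0.png"),b)]))
rep(arm.state())
E
```

```text
t 11.2667 dock mm [-13.6 -50.3] z 103.9 F(dock) [-0.2  1.1  0.2] open 0.0004 tool z in dock deg -0.0 tilt [-1.  0.  0.] j [ 22.  19. 106.   0.  55.  10.]
```

View pics/s16.png

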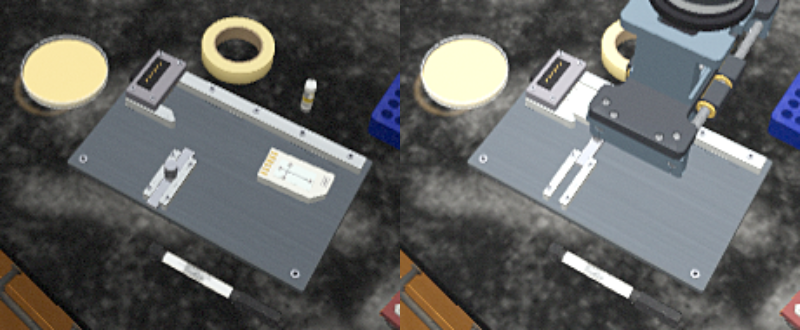

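The dish and marker are where they started. The tape roll shows only in part, and the vial is hidden by the gripper here, but the last wrist picture showed it standing. The bar is across and the arm is clear.

```bash
python3 -c "
from cell import arm
print(arm.sign_off())"
```

```text
the job is handed in; nothing more can be done
None
```

The chip is in the corner pocket with the lock bar across behind it. I handed the job in at about 11.3 s; no verdict was reported.

**What I did:** With the fingers shut, I pushed the chip against the rail, where contact read about 5 N. I then slid it by its -y end under the contact head to the end stop, where contact rose to about 11 N. Last, I pushed the lock post until it stopped at about 24 N and backed the arm clear.

**Last checks (wrist camera):**
- **Chip:** its +x side is within about 0.5 mm of the rail. Its back end is 1.4 mm from the bar, where 2 mm is nominal, so it sits within about 1 mm of fully home.
- **Lock bar:** its tip is 60 mm past the guide cheeks, which is its full travel.
- **Things round the dock:** the dish and marker are unmoved in the scene picture. The gripper partly hid the tape roll and fully hid the vial there; the vial was standing in the last wrist picture, and I saw no contact with either.

**What went wrong or disagreed:**
- **First push too high:** the chip's edge met the finger's chamfer, with about 7 N upward. I backed off, lowered the tip and pushed again.
- **Dock position:** the cameras disagreed by 2 to 3 mm and about 1° in yaw, so I judged the final fit by distances between parts in one picture.
- **Post travel:** the post moved only about 50 mm, not 60. The bar seems to have started roughly 9 mm out, which is within the limit.

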